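# Set the dust-extraction selector and pin it

## Task

On the sloping control box of the dust extraction, turn the black selector lever to its third position, the one marked with three studs. Then take the lock pin (the one with the straight black handle, not the bradawl) out of its wooden block, push it through the hole in the lever's nose and the panel hole underneath until its collar lies flat on the lever, and let go. Leave the bradawl, the level, the tape measure and the offcut where they are.

Things in the scene. Friction and masses are not known exactly. Their poses are not given: they have to be found in the camera images.
- lever (a joint): Selector lever, hinged about the panel's normal. Value: angle of its nose from straight up the slope, positive clockwise looking onto the panel. Click positions: 1 at -1.047 (leftmost seen from the robot, one stud), 2 at -0.349, 3 at 0.349 (three studs), 4 at 1.047 rad. A click takes about 0.25 N m; let go near a position, it snaps in. Stops at +-1.075.
- lever_grip (a point): Point on the lever's hinge axis, 40 mm above the panel face, mid grip. The grip is an upright black bar 94 mm long, 16 mm thick, from 16 to 54 mm above the panel face, on a round hub of 28 mm radius. Axes turn with the lever: z = hinge axis, out of the panel; x = along the bar to the nose; y = across the bar.
- lever_hole (a point): Centre of the 13 mm hole in the lever's nose, at the nose's top face, 80 mm from the hinge axis, 16 mm above the panel face; axes as lever_grip. The nose is a flat plate 32 mm wide, reaching 98 mm from the axis, 8 mm thick, 8 mm gap under it. In each position it lies over a 13 mm through hole in the 10 mm thick panel; the box below is hollow for 34 mm.
- mark3 (a point): Middle of the row of three black studs (each 9.6 mm across, 4 mm high) on the panel face, 120 mm from the hinge axis, that marks position 3. Axes: z out of the panel, x up the slope.
- console: Control box on a stand, fixed: grey box with an aluminium panel 260 mm wide and 210 mm up the slope, tilted 30 deg towards the robot, its edges 80 and 185 mm above the bench. Origin on the bench under the stand's middle; x level, towards the high side; z up. The hinge axis meets the panel face at x -35, y 0, z 112 mm; the panel's middle is 42 mm up-slope of it.
- pin: Lock pin, 100 mm long, 90 g: steel shank 10 mm thick, 45 mm long, tapered tip; steel collar 30 mm across, 5 mm thick; straight black cylindrical handle 22 mm across, 50 mm long. Origin on its axis at the collar's underside; z from shank to handle. It stands upright in one of two wooden blocks, collar resting on the block's top, 60 mm above the bench.
- block_a: Wooden block 70 x 70 x 60 mm, fixed, with a 13 mm hole 52 mm deep in the middle of its top, which holds the lock pin. Origin at the centre of its underside.
- block_b: An identical fixed block, which holds the bradawl.
- bradawl: Bradawl standing in block_b: brass ferrule 20 mm across and bulging pale wooden handle up to 34 mm across, 84 mm above the block in all. Origin on its axis at the underside of the ferrule. Bystander.
- level: Short aluminium spirit level 220 x 24 x 50 mm standing on its edge, along its x. Origin at the centre of its underside. Bystander.
- tape: Black tape measure 72 x 40 x 66 mm. Origin at the centre of its underside. Bystander.
- offcut: Wooden offcut 130 x 70 x 28 mm. Origin at the centre of its underside. Bystander.
There are look-alikes about, which are no part of the job. What is shaped like the pin but blue is not meant.

How it is judged (in metres and radians):
On the way, in this order (a step that is already met when the one before it is completed fails the run):
1. the lever stands in position 3 while the pin is not yet at the lever (value of joint lever between 0.249 and 0.449 rad and distance between pin and lever_hole above 0.06 m), for 0.2 s.
2. the pin is through the lever's nose, collar on the nose (z of pin in the frame of lever_hole between -0.004 and 0.004 m and distance between pin and lever_hole below 0.006 m and angle between the z axis of pin and the z axis of lever_hole, either way round below 0.15 rad), for 0.2 s.
At the end, for the whole second after the job is handed in: The lever is in position 3 (0.349 rad, within 0.1 rad); the pin is in the hole of the lever's nose with its collar's underside within 4 mm of the nose's top face and its origin within 6 mm of the hole centre, square to it within 0.15 rad; pin and lever are at rest (all of step 2 and value of joint lever between 0.249 and 0.449 rad and linear speed of pin below 0.02 m/s and velocity of joint lever between -0.05 and 0.05 rad/s); the robot touches nothing.
It fails at once if the bradawl is moved by more than 30 mm (distance of bradawl from where it was at the start of the episode above 0.03 m).
It fails at once if the level is moved by more than 30 mm (distance of level from where it was at the start of the episode above 0.03 m).
It fails at once if the tape measure is moved by more than 30 mm (distance of tape from where it was at the start of the episode above 0.03 m).
It fails at once if the offcut is moved by more than 30 mm (distance of offcut from where it was at the start of the episode above 0.03 m).
It also fails if it takes over 58 s, if anything falls off the work surface, if the arm or the gripper's body presses on something with over 40 N, if the wrist force passes 120 N, or if a joint passes its speed limit or range.

## Robot

A 7-joint arm with a two-finger parallel gripper is mounted at the origin on the work surface. World frame = base frame: x ahead of the robot, y to its left, z up, the work surface at z = 0. Lengths are in mm, angles in rad, forces in N, time in s.
With the tool pointing down it reaches from about 350 to 900 mm from the base axis. Payload 7.2 kg.
Tool frame: the origin (TCP) lies midway between the tips of the shut fingers; the grasp point (between the pads) lies 19 mm behind it; z points along the fingers, x is the direction in which the jaws open and shut, and the axes are right-handed (so a half turn about z gives the same grasp; the last joint's range is limited). The gripper opens to 85 mm and grips with 20 to 120 N. Pads are 22 mm wide; open, the fingers measure 114 mm over their backs; the gripper's body (76 mm by 85 mm) begins 54 mm behind the grasp point. The pads swing forward as they close: fully open they stand 13 mm farther back than shut.
Start: joints at [-1.393, 0.411, -0.013, 1.596, 0.006, 1.134, -0.082], TCP at [152.092, 606.215, 231.297] pointing down, gripper open.
Joint ranges: [-2.95, 2.95], [-0.29, 1.99], [-1.47, 1.44], [0.14, 2.54], [-1.03, 4.17], [0.13, 1.85], [-2.86, 2.86]. Speed limits (rad/s): [2.39, 2.39, 3.01, 3.01, 3.14, 3.14, 3.14].

## Interface

Orientations are given as a unit quaternion [x, y, z, w].
In Python, from cell import r gives the robot as it stands.
- The arm moves only by the shell command python3 -m handwheel 'ROWS' [FORCE]. ROWS is a JSON object of lists of equal length, an entry for each row: "dp": the shift along the tool's x, y, z in m, a list of three; "twist": the turn, a rotation vector about the tool's x, y, z in degrees, a list of three; "jaw": the finger opening in m, from 0 to 0.0854. In form: {"dp": [[tx, ty, tz], ...], "twist": [[rx, ry, rz], ...], "jaw": [jaw, ...]}. A call has 1 to 8 rows; each row shifts and turns the pose as measured when the row begins, along the tool's axes as they then stand; what a row does not reach is not made up. A row lasts 1/12 s, in which the tool goes at most 41.7 mm and 7.16 degrees, less where a joint would pass 70% of its speed; a pose out of reach is approached as far as the arm can. A call with a gripper value outside its range is refused whole. The fingers move at their own pace and stop on an object; FORCE is the grip in N (left out, the last holds). Time passes only in rows, so rows that do not move let the fingers close. It gives the time, the measured TCP pose, the force and the opening at its end, in the units of the state.
- r.state(): the state, without advancing time (a new reading comes with each control period).
- r.camera(name): name is "scene" or "side" or "wrist"; returns the picture (480x640x3 uint8, blue, green, red); there is no depth.
- r.camera_params(name): a dict with "fx", "fy", "cx", "cy" (pixels), "dist" ([k1, k2, p1, p2, k3] as OpenCV has them; the pictures are not rectified), "R" (3x3) and "t" (3): a world point X has camera coordinates R X + t. Camera axes: x right, y down, z forward; pixel columns grow to the right and rows downward; lengths in mm; the calibration is good to about 2 mm. A picture is of the moment at which its call begins: read the wrist's pose just before it. camera_params takes no time and is no camera call; for the wrist camera it gives the pose at the moment of the call.
- r.finish_job(): hands the job in, once; it reports no verdict.
The state is a dict: "t": time; "joints": joint angles; "joint_vel": joint speeds; "tau": joint torques, N m; "tool_pos": TCP position; "orientation": TCP orientation; "wrist_force": force on the tool from outside, world axes, zero at the start; "moment": the same for the moment, N m; "gripper_width": finger opening in mm.
Only numpy, scipy, OpenCV 4.12 (cv2) and the standard library are available. Lean on these libraries where they do the work, as an engineer would, in place of code of your own. Each camera call takes 0.05 s, during which the arm holds its last target.

## Working session

There is one attempt and no reset: what is moved stays moved. The work goes in short steps, Python scripts to look and compute and a shell command to move; the robot and the scene stay as the last step left them, time stands still between calls to the robot, and variables do not carry over. Pictures are saved under pics/ and viewed, and the job is handed in when it is done.

```bash
ls; mkdir -p pics; python3 - <<'E'
from cell import r
import cv2
s=r.state();print({k:s[k] for k in('t','tool_pos','orientation','gripper_width','wrist_force')})
for n in('scene','side','wrist'):
    p=r.camera_params(n);print(n,p)
    cv2.imwrite(f'pics/{n}0.png',r.camera(n))
E
```

```text
pics
{'t': 0.0, 'tool_pos': array([151.9879163 , 605.72727302, 230.44274692]), 'orientation': array([ 7.88450380e-01,  6.15097821e-01, -6.16151172e-04,  5.37866786e-04]), 'gripper_width': 85.71522166592942, 'wrist_force': array([-0.64104919,  0.28204437, -0.44069683])}
scene {'fx': 457.5886291878278, 'fy': 457.5886291878278, 'cx': 311.3330473846629, 'cy': 239.52874795438584, 'dist': array([-0.04539389,  0.        ,  0.        ,  0.        ,  0.        ]), 'R': array([[ 0.63197669,  0.77496061,  0.00644289],
       [ 0.42340905, -0.33830109, -0.84040297],
       [-0.64909956,  0.53384306, -0.54192374]]), 't': array([-383.91705777, -145.59130521, 1350.48907207])}
side {'fx': 459.7763010702296, 'fy': 459.7763010702296, 'cx': 324.8089976840064, 'cy': 238.79831888046155, 'dist': array([0.04082582, 0.        , 0.        , 0.        , 0.        ]), 'R': array([[-0.86551668, -0.50052257,  0.01892204],
       [-0.30430684,  0.49545814, -0.81358379],
       [ 0.39784197, -0.70992844, -0.58113972]]), 't': array([534.61895259, 279.04568189, 685.35257227])}
wrist {'fx': 378.0934478118045, 'fy': 378.0934478118045, 'cx': 312.67354543338, 'cy': 242.23632566571914, 'dist': array([-0.01916156,  0.        ,  0.        ,  0.        ,  0.        ]), 'R': array([[ 0.24365468,  0.9698583 , -0.00269705],
       [ 0.91773515, -0.22965874,  0.32406644],
       [ 0.31367912, -0.08143549, -0.94603048]]), 't': array([-625.15294885,  -42.21942903,  381.92942147])}
```

View pics/scene0.png

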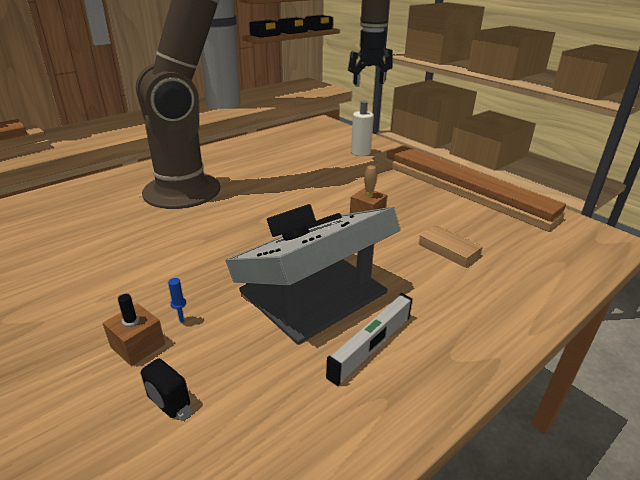

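View pics/side0.png

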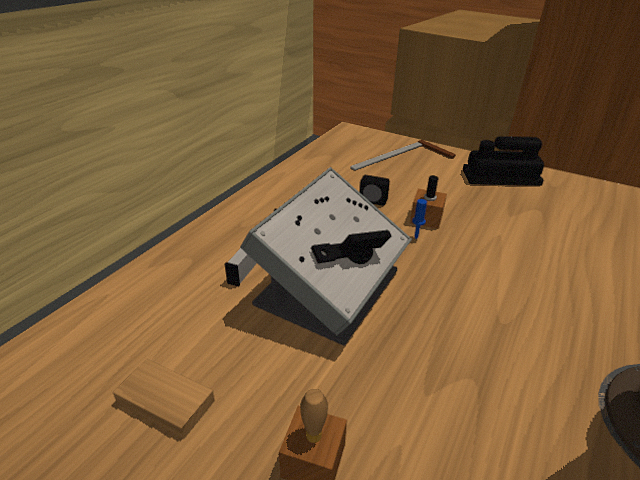

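View pics/wrist0.png

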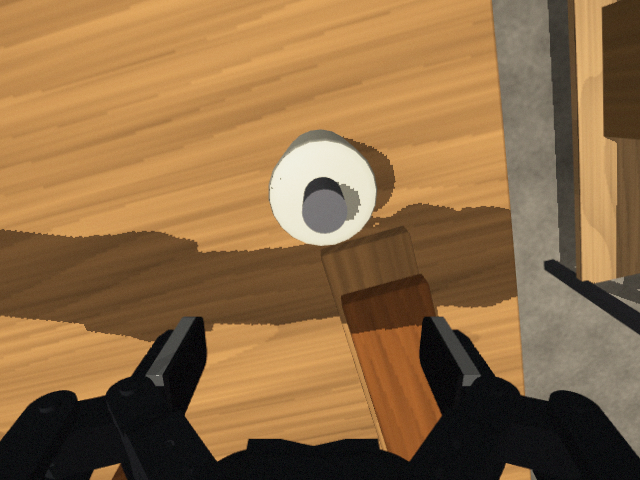

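```bash
python3 - <<'E'
import cv2
a=cv2.imread('pics/side0.png');b=cv2.imread('pics/scene0.png')
cv2.imwrite('pics/c1.png',cv2.resize(a[160:345,220:420],(800,740),interpolation=cv2.INTER_CUBIC)[:, :][:740])
im=cv2.resize(a[160:345,220:420],None,fx=3.2,fy=3.2,interpolation=cv2.INTER_CUBIC);cv2.imwrite('pics/c1.png',im)
cv2.imwrite('pics/c2.png',cv2.resize(b[195:345,220:420],None,fx=4,fy=4,interpolation=cv2.INTER_CUBIC))
cv2.imwrite('pics/c3.png',cv2.resize(b[270:430,90:210],None,fx=3.5,fy=3.5,interpolation=cv2.INTER_CUBIC))
cv2.imwrite('pics/c4.png',cv2.resize(a[160:250,340:460],None,fx=6,fy=6,interpolation=cv2.INTER_CUBIC))
E
```

```text
(no output)
```

View pics/c1.png

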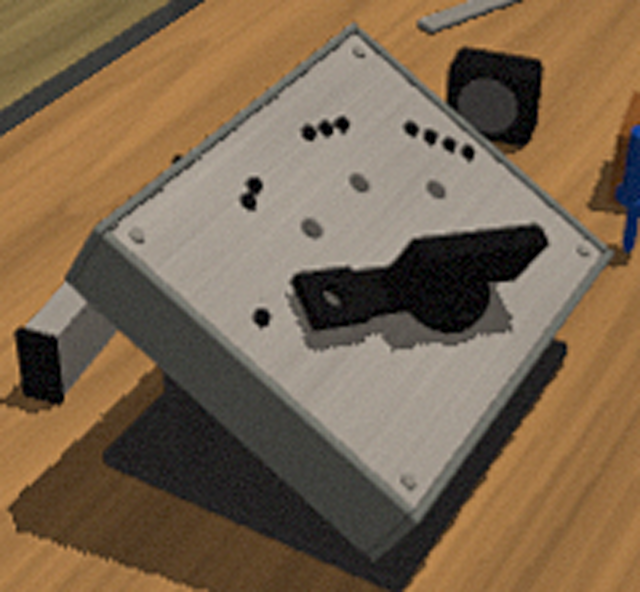

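View pics/c2.png

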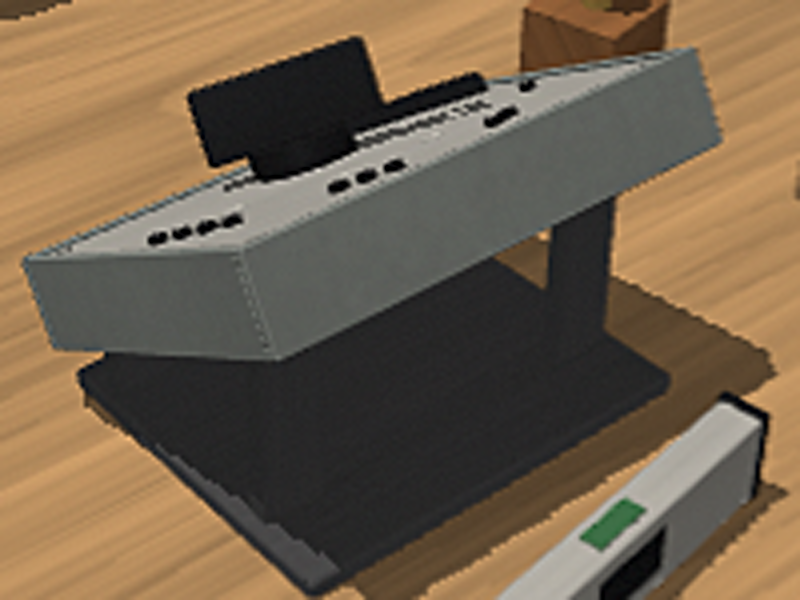

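View pics/c3.png

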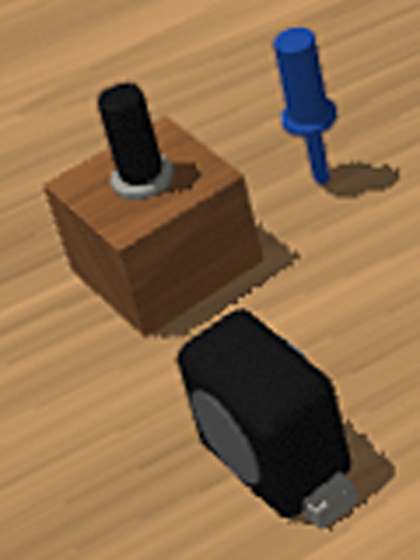

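View pics/c4.png

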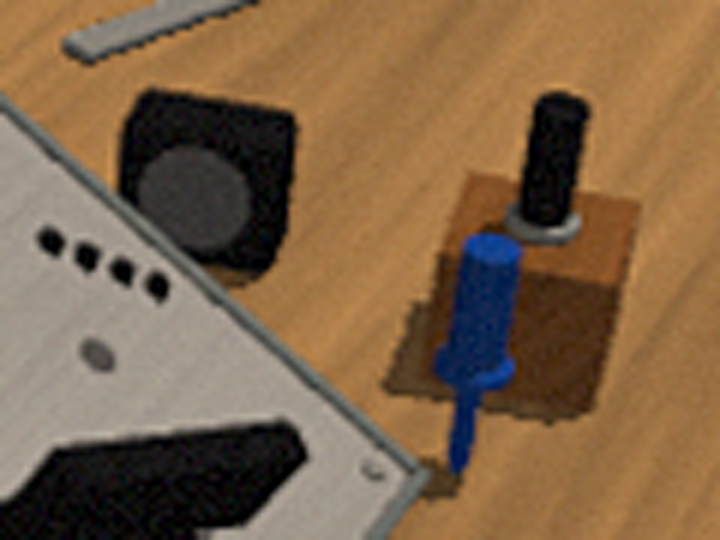

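```bash
cat > h.py <<'E'
import numpy as np, cv2
from scipy.optimize import least_squares
from scipy.spatial.transform import Rotation as Rn
from cell import r
def K(p): return np.array([[p['fx'],0,p['cx']],[0,p['fy'],p['cy']],[0,0,1.]])
def proj(p,X):
    return cv2.projectPoints(np.atleast_2d(np.array(X,float)),cv2.Rodrigues(p['R'])[0],p['t'],K(p),p['dist'])[0][:,0]
def ray(p,uv):
    n=cv2.undistortPoints(np.array([[uv]],float),K(p),p['dist'])[0,0]
    return -p['R'].T@p['t'], p['R'].T@np.array([n[0],n[1],1])
def onz(p,uv,z):
    o,d=ray(p,uv); return o+d*(z-o[2])/d[2]
U=np.array([np.cos(np.pi/6),0,.5]); N=np.array([-.5,0,np.cos(np.pi/6)]); Rt=np.array([0,-1,0.]); H=np.array([-35,0,112.])
def loc(a,b,h=0): return H+a*U+b*Rt+h*N   # up-slope, right, height
def pol(rad,ang,h=0): return loc(rad*np.cos(ang),rad*np.sin(ang),h)
def tow(q,X):  # q: x,y,yaw
    return Rn.from_euler('z',q[2]).apply(X)+[q[0],q[1],0]
E
cat > fit0.py <<'E'
from h import *
S=r.camera_params('side');C=r.camera_params('scene')
A=[1.0472*-1,-.349,.349,1.047]
pts=[loc(147,-130),loc(147,130),loc(-63,-130),loc(-63,130)]+[pol(120,a,2) for a in A]+[pol(80,a) for a in A[1:]]
side=[(251.3,231.3),(330.3,167.8),(348.8,323.1),(411.3,239.7),(301.9,259.1),(298.8,220.3),(321.9,200.3),(357.2,204.1),(317.5,231.3),(332.2,217.2),(356.3,219.1)]
si=[3,1,0,6,7]; sc=[(226.3,260),(280.8,257.5),(394.3,207.5),(311.5,239.3),(268.8,252.5)]
def f(q):
    X=tow(q,np.array(pts)); return np.r_[(proj(S,X)-side).ravel(),(proj(C,X[si])-sc).ravel()]
best=min((least_squares(f,[600,0,y]) for y in np.arange(0,6.3,.7)),key=lambda s:s.cost)
print(best.x,best.cost);print(best.fun.reshape(-1,2).round(1))
P=[(0,0,115),(0,0,63)]
def g(q):
    X=np.array(P)+[q[0],q[1],0]; return np.r_[(proj(S,X)-[(433.8,177.5),(430.5,197.2)]).ravel(),(proj(C,X)-[(125.1,296.3),(130.3,322.3)]).ravel()]
b=least_squares(g,[600,-300]);print(b.x,b.fun.round(1))
q=best.x
for n,X in dict(hinge=H,grip=loc(0,0,40),h1=pol(80,A[0],16),h3=pol(80,A[2],16),U=U*1000,N=N*1000).items():
    print(n,tow(q,X).round(1) if n not in'UN' else tow([0,0,q[2]],X).round(1))
print('pin side by side cams', onz(S,(433.8,177.5),115),onz(C,(125.1,296.3),115))
for n,uv,z in (('bradC',(370,172),130),('tape',(165,375),60),('blue',(175,283),50)): print(n,onz(C,uv,z).round())
for uv in ((329,366),(404,304)): print('level top',onz(C,uv,50).round())
E
python3 fit0.py
```

```text
[586.44612754   6.67447148   6.28282029] 30.754979529157595
[[ 1.3  0.9]
 [ 0.6  2.3]
 [-0.6 -3.3]
 [-2.8 -0.3]
 [-0.9 -0.1]
 [-0.7 -0.2]
 [-0.2 -0.5]
 [ 0.3 -0.4]
 [-0.1 -0. ]
 [ 0.2 -0.1]
 [ 0.3  0.1]
 [ 3.  -1.2]
 [ 0.1 -1. ]
 [-4.2  0.8]
 [-0.1 -1.2]
 [-0.3 -1.1]]
[ 526.92543587 -341.74711716] [-0.6 -0.8 -0.7 -1.1 -0.9  0.5  0.4 -2.5]
hinge [551.4   6.7 112. ]
grip [531.4   6.7 146.6]
h1 [578.1  76.  145.9]
h3 [608.5 -20.7 163.4]
U [ 8.66e+02 -3.00e-01  5.00e+02]
N [-5.00e+02  2.00e-01  8.66e+02]
pin side by side cams [ 524.50856163 -338.63782634  115.        ] [ 526.48054187 -339.99859829  115.        ]
bradC [452. 317. 130.]
tape [ 676. -346.   60.]
blue [ 462. -230.   50.]
level top [ 813. -132.   50.]
level top [788.  76.  50.]
```

Candidates for the pin: the black straight handle at scene (127,309) / side (432,188), in block A; the blue look‑alike at scene (177,292); the bradawl at scene (370,180). The crops c3/c4 confirm the black one with a steel collar in a wooden block. The lever is in position 1, with its nose at the single stud, side (302,259).

```bash
cat > to.py <<'E'
from h import *
Q=np.array([586.45,6.67,0.0])
def Rtool(zd,ang,q=Q):
    """tool z = -N, x at angle ang (rad, cw from upslope) in panel plane"""
    ex=tow([0,0,q[2]],np.cos(ang)*U+np.sin(ang)*Rt); ez=tow([0,0,q[2]],-N)
    return np.c_[ex,np.cross(ez,ex),ez]
def delta(R,p):
    s=r.state();R0=Rn.from_quat(s['orientation']).as_matrix()
    rv=np.degrees(Rn.from_matrix(R0.T@R).as_rotvec())
    d=p-s['tool_pos']
    print('t',round(s['t'],2),'pos',s['tool_pos'].round(1),'F',s['wrist_force'].round(1),'w',round(s['gripper_width'],1))
    print('rotvec deg',rv.round(1),'dp now-axes mm',(R0.T@d).round(1),'dp target-axes',(R.T@d).round(1),'world',d.round(1))
E
python3 - <<'E'
from to import *
R=Rtool(0,np.radians(30)); print(R.round(2))
delta(R,tow(Q,loc(0,0,130)))
E
```

```text
[[ 0.75 -0.43  0.5 ]
 [-0.5  -0.87  0.  ]
 [ 0.43 -0.25 -0.87]]
t 0.15 pos [152.  605.8 230.6] F [ 0.8  0.9 -0.3] w 85.3
rotvec deg [-13.4  31.9 103.2] dp now-axes mm [-499.8  470.2    6.7] dp target-axes [547.8 375.6 172.5] world [ 334.4 -599.2   -6.1]
```

```bash
python3 -m handwheel '{"dp":[[-0.028,0.027,-0.008],[-0.028,0.027,-0.008],[-0.028,0.027,-0.008],[-0.028,0.027,-0.008],[-0.028,0.027,-0.008],[-0.028,0.027,-0.008],[-0.028,0.027,-0.008],[-0.028,0.027,-0.008]],"twist":[[0,0,0],[0,0,0],[0,0,0],[0,0,0],[0,0,0],[0,0,0],[0,0,0],[0,0,0]],"jaw":[0.085,0.085,0.085,0.085,0.085,0.085,0.085,0.085]}'
python3 - <<'E'
from to import *
delta(Rtool(0,np.radians(30)),tow(Q,loc(0,0,130)))
print(r.state()['joints'].round(2))
E
```

```text
t: 0.82
tool_pos: [305.5, 330.8, 290.6]
orientation: [0.784, 0.621, -0.005, 0.001]
wrist_force: [1.0, 0.1, 0.6]
gripper_width: 85.4
t 0.82 pos [305.5 330.8 290.6] F [1.  0.1 0.6] w 85.4
rotvec deg [-13.5  32.5 104.1] dp now-axes mm [-273.7  250.5   67.1] dp target-axes [269.2 218.8 147.7] world [ 181.  -324.1  -66. ]
[-1.05  0.06  0.12  1.91 -0.01  1.18  0.42]
```

```bash
cat >> to.py <<'E'
def plan(R,p,n,maxmm=40):
    s=r.state();R0=Rn.from_quat(s['orientation']);rv=(R0.inv()*Rn.from_matrix(R)).as_rotvec();d=p-s['tool_pos']
    print('rows',n,'twist/row',np.degrees(rv/n).round(2),'mm/row',round(np.linalg.norm(d)/n,1))
    for i in range(n): print(((R0*Rn.from_rotvec(rv*i/n)).inv().apply(d/n)/1000).round(4).tolist())
E
python3 - <<'E'
from to import *
plan(Rtool(0,np.radians(30)),tow(Q,loc(0,0,150)),16)
E
```

```text
rows 16 twist/row [-0.85  2.03  6.5 ] mm/row 23.1
[-0.0173, 0.015, 0.0031]
[-0.0155, 0.0169, 0.0028]
[-0.0136, 0.0185, 0.0025]
[-0.0115, 0.0199, 0.0024]
[-0.0093, 0.021, 0.0023]
[-0.0069, 0.0219, 0.0023]
[-0.0045, 0.0225, 0.0024]
[-0.002, 0.0229, 0.0027]
[0.0005, 0.0229, 0.003]
[0.003, 0.0227, 0.0034]
[0.0054, 0.0221, 0.0039]
[0.0077, 0.0213, 0.0044]
[0.0099, 0.0203, 0.005]
[0.0119, 0.0189, 0.0057]
[0.0138, 0.0174, 0.0064]
[0.0154, 0.0156, 0.0072]
```

```bash
python3 -m handwheel '{"dp":[[-0.017,0.015,0.003],[-0.0155,0.017,0.003],[-0.0135,0.0185,0.0025],[-0.0115,0.02,0.0025],[-0.009,0.021,0.002],[-0.007,0.022,0.002],[-0.0045,0.0225,0.002],[-0.002,0.023,0.003]],"twist":[[-0.8,2,6.5],[-0.8,2,6.5],[-0.8,2,6.5],[-0.8,2,6.5],[-0.8,2,6.5],[-0.8,2,6.5],[-0.8,2,6.5],[-0.8,2,6.5]],"jaw":[0.085,0.085,0.085,0.085,0.085,0.085,0.085,0.085]}'
python3 - <<'E'
from to import *
plan(Rtool(0,np.radians(30)),tow(Q,loc(0,0,150)),10)
E
```

```text
t: 1.48
tool_pos: [396.3, 154.7, 267.8]
orientation: [0.971, 0.191, 0.141, -0.041]
wrist_force: [1.9, 0.1, 0.5]
gripper_width: 85.3
rows 10 twist/row [-0.67  1.6   4.98] mm/row 17.0
[0.0011, 0.0168, 0.0026]
[0.0024, 0.0166, 0.0028]
[0.0038, 0.0163, 0.0031]
[0.0051, 0.0159, 0.0034]
[0.0064, 0.0154, 0.0037]
[0.0076, 0.0147, 0.0041]
[0.0087, 0.0139, 0.0045]
[0.0097, 0.0131, 0.0049]
[0.0107, 0.0121, 0.0053]
[0.0115, 0.0111, 0.0058]
```

```bash
python3 -m handwheel '{"dp":[[0.001,0.021,0.003],[0.003,0.021,0.003],[0.0045,0.0205,0.004],[0.006,0.02,0.004],[0.008,0.019,0.0045],[0.0095,0.018,0.005],[0.011,0.017,0.0055],[0.012,0.016,0.006]],"twist":[[-0.8,2,6.2],[-0.8,2,6.2],[-0.8,2,6.2],[-0.8,2,6.2],[-0.8,2,6.2],[-0.8,2,6.2],[-0.8,2,6.2],[-0.8,2,6.2]],"jaw":[0.085,0.085,0.085,0.085,0.085,0.085,0.085,0.085]}'
python3 - <<'E'
from to import *
delta(Rtool(0,np.radians(30)),tow(Q,loc(0,0,150)))
p=r.camera_params('wrist');cv2.imwrite('pics/w1.png',r.camera('wrist'))
import pickle;pickle.dump(p,open('w1.pkl','wb'))
X=tow(Q,np.array([pol(80,a) for a in(-1.047,-.349,.349,1.047)]+[H,pol(80,-1.047,16)]))
print(proj(p,X).round(1))
E
```

```text
t: 2.15
tool_pos: [462.1, -8.8, 239.6]
orientation: [0.925, -0.271, 0.255, -0.073]
wrist_force: [0.5, 0.2, -0.2]
gripper_width: 84.9
t 2.15 pos [462.1  -8.8 239.6] F [ 0.5  0.2 -0.2] w 84.9
rotvec deg [-0.2 -0.7 -2.6] dp now-axes mm [  3.  -20.3   5.3] dp target-axes [  4.  -20.2   5.2] world [14.3 15.5  2.3]
[[309.8  91.4]
 [379.4 114.8]
 [413.4 176.3]
 [399.5 241.4]
 [314.6 198.2]
 [309.9  90.1]]
```

View pics/w1.png

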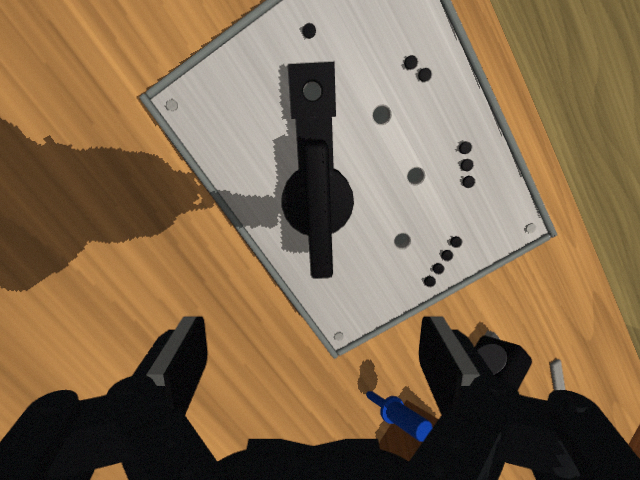

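Wrist view: lever hole at (312,91), panel holes at about (382,115), (416,176) and (402,241), studs as expected. The prediction is off by only about 2.5 px. I'll refine it in a larger crop.

```bash
python3 - <<'E'
import cv2
a=cv2.imread('pics/w1.png')
cv2.imwrite('pics/c5.png',cv2.resize(a[10:210,280:480],None,fx=3,fy=3,interpolation=cv2.INTER_CUBIC))
cv2.imwrite('pics/c6.png',cv2.resize(a[130:295,280:480],None,fx=3.5,fy=3.5,interpolation=cv2.INTER_CUBIC))
E
```

```text
(no output)
```

View pics/c5.png

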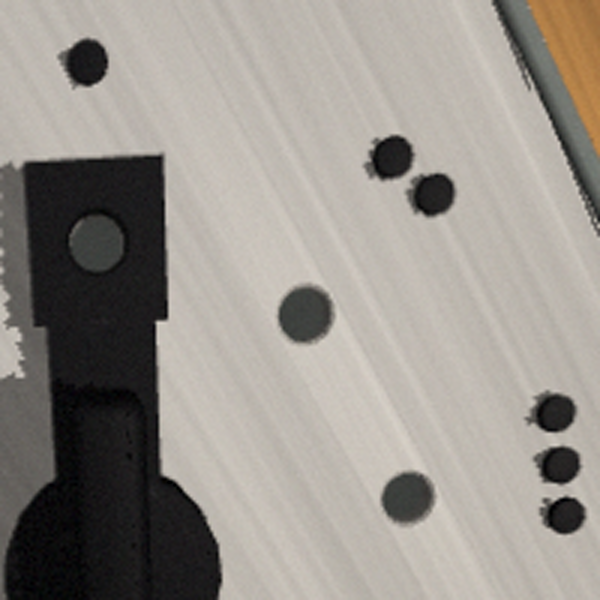

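View pics/c6.png

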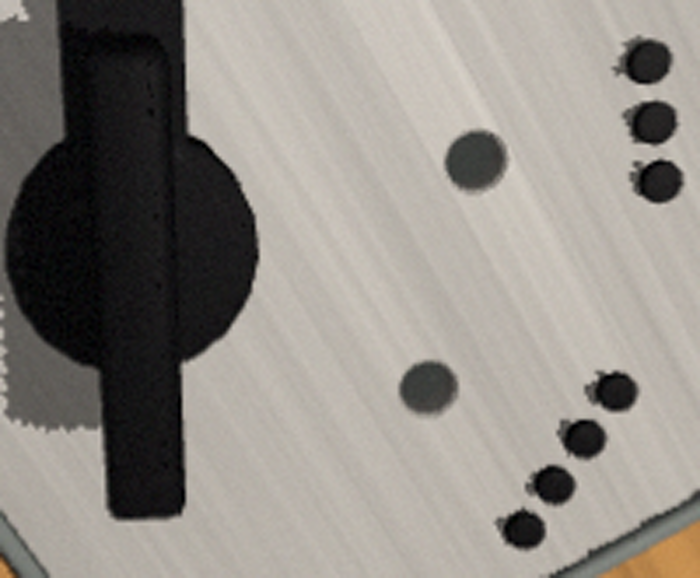

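```bash
cat > fit1.py <<'E'
from h import *
import pickle
W=pickle.load(open('w1.pkl','rb'));S=r.camera_params('side')
A=[-1.0472,-.349,.349,1.0472]
pts=np.array([pol(80,A[0],16)]+[pol(80,a) for a in A[1:]]+[pol(120,a,4) for a in A])
uv=np.array([(312.3,90.7),(382,114.7),(416,175.7),(402.3,240.6),(309.3,30.7),(417.3,68.3),(466.7,164.7),(442.6,261.7)])-.33
b=least_squares(lambda q:(proj(W,tow(q,pts))-uv).ravel(),[586,7,0]);print('wrist',b.x,b.fun.reshape(-1,2).round(1))
ps=np.array([pol(120,a,2) for a in A]+[pol(80,a) for a in A[1:]]);us=[(301.9,259.1),(298.8,220.3),(321.9,200.3),(357.2,204.1),(317.5,231.3),(332.2,217.2),(356.3,219.1)]
b=least_squares(lambda q:(proj(S,tow(q,ps))-us).ravel(),[586,7,0]);print('side',b.x)
E
python3 fit1.py
```

```text
wrist [5.88177217e+02 5.93506405e+00 8.93255267e-03] [[-0.3 -0. ]
 [-0.6  0. ]
 [-0.4  0. ]
 [-0.2  0.1]
 [-0.6 -0.5]
 [ 0.9 -0.2]
 [ 1.   0.2]
 [ 0.9  0.6]]
side [5.85922982e+02 6.56958657e+00 9.21577888e-03]
```

```bash
sed -i 's/^Q=.*/Q=np.array([587.3,6.1,0.009])/' to.py; python3 - <<'E'
from to import *
delta(Rtool(0,np.radians(30)),tow(Q,loc(0,0,24)))
E
```

```text
t 2.2 pos [461.7 -11.4 238.3] F [-0.5 -2.7 -1.8] w 85.3
rotvec deg [ 0.2 -0.9 -3.7] dp now-axes mm [  1.7 -22.6 130.7] dp target-axes [  5.2 -21.9 130.7] world [  78.6   17.  -105.5]
```

```bash
python3 -m handwheel '{"dp":[[0.001,-0.012,0],[0.001,-0.010,0.01],[0,0,0.03],[0,0,0.03],[0,0,0.015]],"twist":[[0,-0.4,-2],[0,-0.4,-1.7],[0,0,0],[0,0,0],[0,0,0]],"jaw":[0.085,0.085,0.085,0.085,0.085]}'
python3 - <<'E'
from to import *
delta(Rtool(0,np.radians(30)),tow(Q,loc(0,0,24)))
E
```

```text
t: 2.62
tool_pos: [520.6, 9.4, 174.9]
orientation: [0.935, -0.238, 0.254, -0.067]
wrist_force: [1.3, -0.6, 0.2]
gripper_width: 85.5
t 2.62 pos [520.6   9.4 174.9] F [ 1.3 -0.6  0.2] w 85.5
rotvec deg [-0.2 -0.4  0.9] dp now-axes mm [-2.   5.5 46.3] dp target-axes [-1.6  5.4 46.3] world [ 19.7  -3.7 -42.1]
```

```bash
python3 -m handwheel '{"dp":[[-0.001,0.003,0.02],[-0.001,0.002,0.014],[0,0,0]],"twist":[[0,0,0.5],[0,0,0.4],[0,0,0]],"jaw":[0.085,0.085,0.085]}'
python3 - <<'E'
from to import *
delta(Rtool(0,np.radians(30)),tow(Q,loc(0,0,24)))
cv2.imwrite('pics/w2.png',r.camera('wrist'))
E
```

```text
t: 2.87
tool_pos: [534.1, 9.9, 144.8]
orientation: [0.936, -0.239, 0.25, -0.066]
wrist_force: [-0.2, 0.0, 0.2]
gripper_width: 85.1
t 2.87 pos [534.1   9.9 144.8] F [-0.2  0.   0.2] w 85.1
rotvec deg [ 0.  -0.   0.9] dp now-axes mm [ 1.5  4.  13.5] dp target-axes [ 1.5  4.  13.5] world [  6.2  -4.2 -12. ]
```

View pics/w2.png

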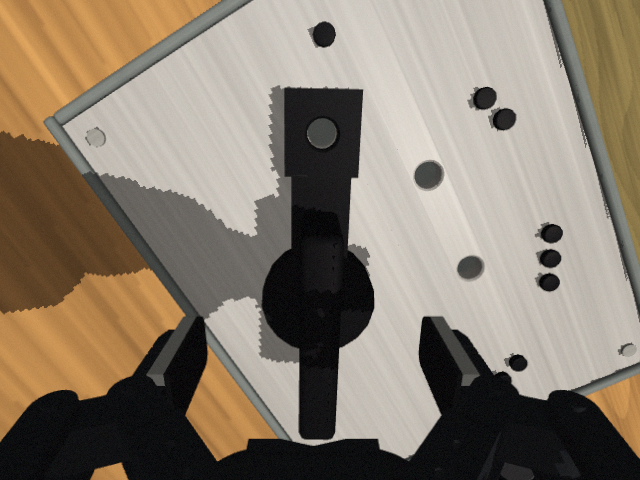

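The bar (x≈322) lies centred between the fingers. I'll go down and close.

```bash
python3 -m handwheel '{"dp":[[0.001,0.002,0.009],[0.0005,0.002,0.004],[0,0,0],[0,0,0],[0,0,0],[0,0,0],[0,0,0],[0,0,0]],"twist":[[0,0,0.4],[0,0,0.4],[0,0,0],[0,0,0],[0,0,0],[0,0,0],[0,0,0],[0,0,0]],"jaw":[0.085,0.05,0.01,0.01,0.01,0.01,0.01,0.01]}' 50
python3 - <<'E'
from to import *
delta(Rtool(0,np.radians(30)),tow(Q,loc(0,0,24)))
E
```

```text
t: 3.58
tool_pos: [541.2, 10.0, 138.8]
orientation: [0.936, -0.237, 0.252, -0.066]
wrist_force: [12.4, -3.2, -14.1]
gripper_width: 15.0
t 3.58 pos [541.2  10.  138.8] F [ 12.4  -3.2 -14.1] w 15.0
rotvec deg [-0.1 -0.2  1. ] dp now-axes mm [-1.2  5.6  4.7] dp target-axes [-1.1  5.7  4.8] world [-0.9 -4.3 -6. ]
```

```bash
python3 -m handwheel '{"dp":[[0.0007,0.0001,0],[0.0007,0.0001,0],[0.0007,0.0001,0],[0.0007,0.0001,0],[0.0007,0.0001,0],[0.0007,0.0001,0]],"twist":[[0,0,7],[0,0,7],[0,0,7],[0,0,7],[0,0,7],[0,0,7]],"jaw":[0.01,0.01,0.01,0.01,0.01,0.01]}' 50
python3 - <<'E'
from to import *
delta(Rtool(0,np.radians(110)),tow(Q,loc(0,0,24)))
E
```

```text
t: 4.08
tool_pos: [543.8, 6.5, 140.2]
orientation: [0.785, -0.562, 0.211, -0.153]
wrist_force: [3.2, -1.6, -4.1]
gripper_width: 14.8
t 4.08 pos [543.8   6.5 140.2] F [ 3.2 -1.6 -4.1] w 14.8
rotvec deg [-0.2 -0.1 38.2] dp now-axes mm [-1.3  6.7  4.7] dp target-axes [3.1 6.  4.7] world [-3.5 -0.9 -7.4]
```

```bash
python3 -m handwheel '{"dp":[[0.0007,0.0001,0],[0.0007,0.0001,0],[0.0007,0.0001,0],[0.0007,0.0001,0],[0.0007,0.0001,0],[0.0004,0.0001,0],[0,0,0]],"twist":[[0,0,7],[0,0,7],[0,0,7],[0,0,7],[0,0,7],[0,0,3],[0,0,0]],"jaw":[0.01,0.01,0.01,0.01,0.01,0.01,0.01]}' 50
python3 - <<'E'
from to import *
delta(Rtool(0,np.radians(110)),tow(Q,loc(0,0,24)))
cv2.imwrite('pics/w3.png',r.camera('wrist'))
E
```

```text
t: 4.67
tool_pos: [543.7, 2.3, 140.2]
orientation: [-0.55, 0.794, -0.147, 0.214]
wrist_force: [3.3, 0.7, -6.0]
gripper_width: 15.2
t 4.67 pos [543.7   2.3 140.2] F [ 3.3  0.7 -6. ] w 15.2
rotvec deg [-0.2 -0.1 -1.1] dp now-axes mm [-0.8  7.5  4.7] dp target-axes [-1.   7.4  4.7] world [-3.4  3.4 -7.4]
```

View pics/w3.png

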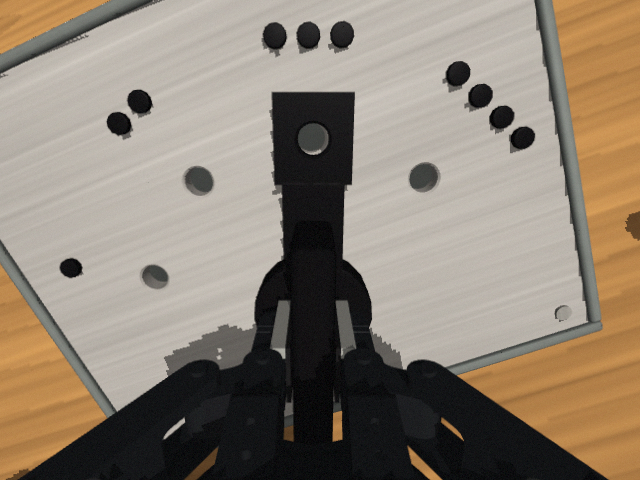

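The lever nose is now aimed at the three studs (nose hole (313,138), studs at (308,35)). Release and back off.

```bash
python3 -m handwheel '{"dp":[[0,0,0],[0,0,0],[0,0,0],[0,0,-0.01],[0,0,-0.03],[0,0,-0.04],[0,0,-0.04],[0,0,-0.04]],"twist":[[0,0,0],[0,0,0],[0,0,0],[0,0,0],[0,0,0],[0,0,0],[0,0,0],[0,0,0]],"jaw":[0.04,0.085,0.085,0.085,0.085,0.085,0.085,0.085]}' 50
python3 - <<'E'
from to import *
import pickle
delta(Rtool(0,np.radians(110)),tow(Q,pol(80,.349,150)))
W=r.camera_params('wrist');cv2.imwrite('pics/w4.png',r.camera('wrist'));pickle.dump(W,open('w4.pkl','wb'))
print(proj(W,tow(Q,np.array([pol(80,.349,16)]+[pol(80,a) for a in(-1.047,-.349,1.047)]+[pol(120,.349,4)]))).round(1))
E
```

```text
t: 5.38
tool_pos: [459.4, 5.3, 276.3]
orientation: [-0.559, 0.789, -0.143, 0.209]
wrist_force: [1.9, -1.1, 1.0]
gripper_width: 85.0
t 5.38 pos [459.4   5.3 276.3] F [ 1.9 -1.1  1. ] w 85.0
rotvec deg [ 0.7 -0.   0. ] dp now-axes mm [  0.9 -78.9  37.8] dp target-axes [  0.9 -78.5  38.7] world [ 83.2 -26.9   3.2]
[[315.  116.8]
 [226.  194.6]
 [254.1 139.6]
 [375.5 139.7]
 [315.1  63.2]]
```

View pics/w4.png

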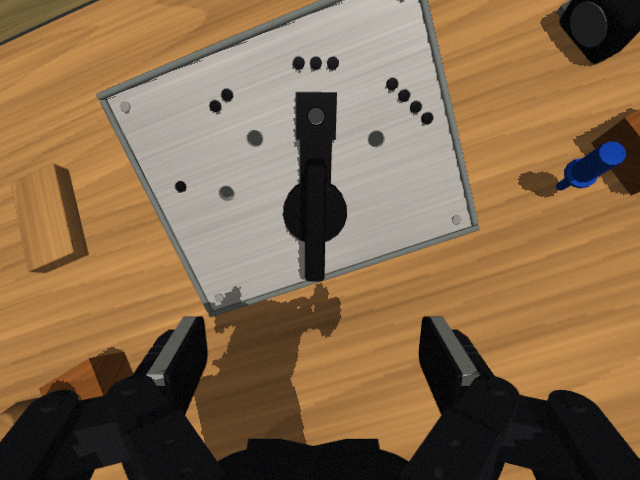

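```bash
cat >> to.py <<'E'
def Rdown(yaw):
    ex=np.array([np.cos(yaw),np.sin(yaw),0]);ez=np.array([0,0,-1.]);return np.c_[ex,np.cross(ez,ex),ez]
E
python3 - <<'E'
from to import *
R=Rdown(np.arctan2(-.954,-.3)); delta(R,np.array([526,-341,200]));plan(R,np.array([500,-341,215]),12)
E
```

```text
t 5.43 pos [459.3   5.1 284.3] F [-1.4 -0.3  3.4] w 84.9
rotvec deg [-28.3   9.9  -1.9] dp now-axes mm [ 321.7 -130.6  103.9] dp target-axes [ 310.2 -167.4   84.3] world [  66.7 -346.1  -84.3]
rows 12 twist/row [-2.36  0.82 -0.16] mm/row 29.6
[0.0272, -0.0097, 0.0065]
[0.0271, -0.0099, 0.0065]
[0.0271, -0.0101, 0.0065]
[0.027, -0.0103, 0.0064]
[0.027, -0.0105, 0.0064]
[0.0269, -0.0106, 0.0063]
[0.0268, -0.0108, 0.0063]
[0.0268, -0.011, 0.0062]
[0.0267, -0.0112, 0.0061]
[0.0267, -0.0114, 0.0061]
[0.0266, -0.0115, 0.006]
[0.0266, -0.0117, 0.0059]
```

```bash
python3 -m handwheel '{"dp":[[0.033,-0.012,0.007],[0.033,-0.012,0.007],[0.033,-0.012,0.007],[0.033,-0.0125,0.007],[0.033,-0.013,0.007],[0.033,-0.013,0.007],[0.033,-0.013,0.007],[0.033,-0.013,0.007]],"twist":[[-3,1,-0.2],[-3,1,-0.2],[-3,1,-0.2],[-3,1,-0.2],[-3,1,-0.2],[-3,1,-0.2],[-3,1,-0.2],[-3,1,-0.2]],"jaw":[0.085,0.085,0.085,0.085,0.085,0.085,0.085,0.085]}'
python3 - <<'E'
from to import *
R=Rdown(np.arctan2(-.954,-.3)); delta(R,np.array([500,-341,210]));plan(R,np.array([500,-341,215]),4)
E
```

```text
t: 6.1
tool_pos: [493.4, -281.1, 245.1]
orientation: [-0.599, 0.799, -0.027, 0.039]
wrist_force: [1.1, -0.2, 0.2]
gripper_width: 85.1
t 6.1 pos [ 493.4 -281.1  245.1] F [ 1.1 -0.2  0.2] w 85.1
rotvec deg [-5.1  1.8  1.1] dp now-axes mm [ 56.7 -20.   35.4] dp target-axes [ 55.2 -24.3  35.1] world [  6.6 -59.9 -35.1]
rows 4 twist/row [-1.27  0.44  0.29] mm/row 16.8
[0.0141, -0.0051, 0.0076]
[0.0141, -0.0054, 0.0076]
[0.014, -0.0056, 0.0076]
[0.0139, -0.0058, 0.0076]
```

```bash
python3 -m handwheel '{"dp":[[0.016,-0.006,0.008],[0.015,-0.006,0.008],[0.014,-0.006,0.008],[0.006,-0.003,0.004],[0,0,0]],"twist":[[-1.5,0.5,0.3],[-1.5,0.5,0.3],[-1.5,0.5,0.3],[-0.7,0.3,0.2],[0,0,0]],"jaw":[0.085,0.085,0.085,0.085,0.085]}'
python3 - <<'E'
from to import *
import pickle
R=Rdown(np.arctan2(-.954,-.3)); delta(R,np.array([526,-341,200]))
W=r.camera_params('wrist');cv2.imwrite('pics/w5.png',r.camera('wrist'));pickle.dump(W,open('w5.pkl','wb'))
print(proj(W,np.array([(526,-341,115),(526,-341,65.)])))
E
```

```text
t: 6.52
tool_pos: [500.8, -348.2, 212.2]
orientation: [-0.59, 0.807, 0.001, -0.007]
wrist_force: [-0.2, 0.2, -0.1]
gripper_width: 84.7
t 6.52 pos [ 500.8 -348.2  212.2] F [-0.2  0.2 -0.1] w 84.7
rotvec deg [ 0.6 -0.6 -0.2] dp now-axes mm [-14.6 -22.   11.8] dp target-axes [-14.4 -21.9  12.2] world [ 25.2   7.2 -12.2]
[[290.74424621 210.81308132]
 [293.52877866 194.29582932]]
```

View pics/w5.png

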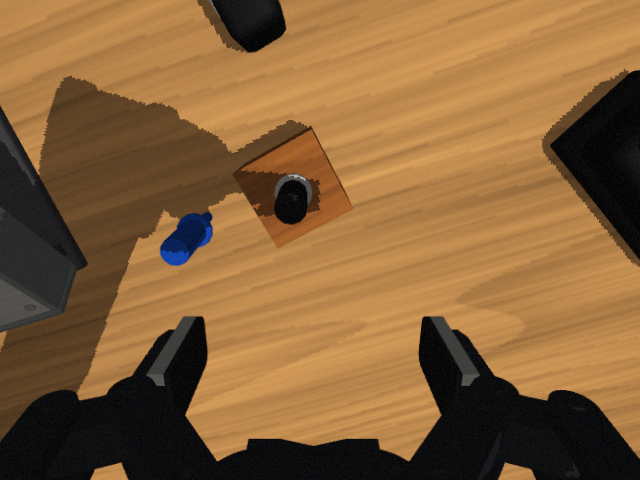

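```bash
python3 - <<'E'
import cv2
a=cv2.imread('pics/w5.png')
b=cv2.resize(a[150:250,240:340],None,fx=6,fy=6,interpolation=cv2.INTER_CUBIC)
cv2.imwrite('pics/c7.png',cv2.convertScaleAbs(b,alpha=1.8,beta=10))
E
```

```text
(no output)
```

View pics/c7.png

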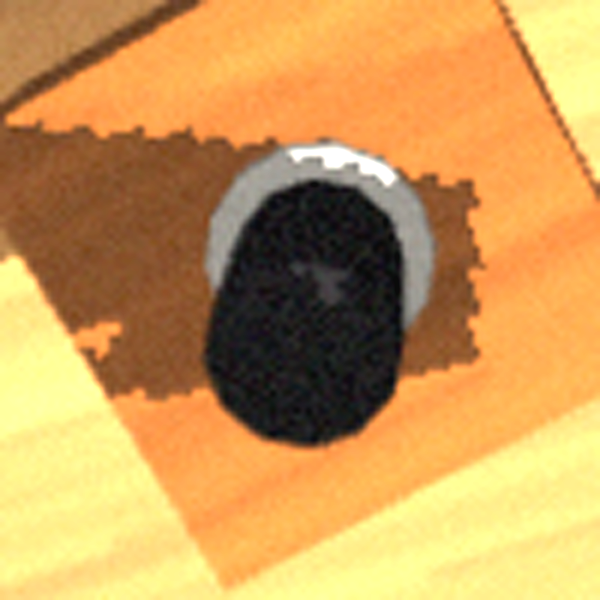

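```bash
python3 - <<'E'
from to import *
import pickle
W=pickle.load(open('w5.pkl','rb'))
print(onz(W,(290.4,207.5),115),onz(W,(293.3,192.4),65))
R=Rdown(np.arctan2(-.954,-.3)); delta(R,np.array([527.5,-341,76]))
E
```

```text
[ 528.1691809  -341.50098303  115.        ] [ 527.46876134 -341.30791315   65.        ]
t 6.57 pos [ 500.6 -347.4  212.5] F [ 0.7  0.8 -0.9] w 85.2
rotvec deg [ 0.6 -0.5 -0.2] dp now-axes mm [-15.5 -25.1 136.1] dp target-axes [-14.2 -23.7 136.5] world [  26.9    6.4 -136.5]
```

```bash
python3 -m handwheel '{"dp":[[-0.008,-0.013,0.02],[-0.007,-0.012,0.02],[0,0,0.03],[0,0,0.025],[0,0,0]],"twist":[[0.3,-0.3,0],[0.3,-0.2,0],[0,0,0],[0,0,0],[0,0,0]],"jaw":[0.085,0.085,0.085,0.085,0.085]}'
python3 - <<'E'
from to import *
R=Rdown(np.arctan2(-.954,-.3)); delta(R,np.array([527.8,-341.4,73]))
E
```

```text
t: 6.98
tool_pos: [532.6, -336.3, 120.0]
orientation: [-0.592, 0.806, -0.005, 0.004]
wrist_force: [-0.7, 0.3, 0.4]
gripper_width: 85.2
t 6.98 pos [ 532.6 -336.3  120. ] F [-0.7  0.3  0.4] w 85.2
rotvec deg [-0.7  0.1  0.1] dp now-axes mm [ 6.4  3.7 46.9] dp target-axes [ 6.3  3.1 47. ] world [ -4.8  -5.1 -47. ]
```

```bash
python3 -m handwheel '{"dp":[[0.006,0.003,0],[0,0,0.015],[0,0,0.012],[0,0,0]],"twist":[[-0.6,0,0],[0,0,0],[0,0,0],[0,0,0]],"jaw":[0.085,0.085,0.085,0.085]}'
python3 - <<'E'
from to import *
R=Rdown(np.arctan2(-.954,-.3)); delta(R,np.array([527.8,-341.4,73]))
E
```

```text
t: 7.32
tool_pos: [529.0, -340.3, 98.5]
orientation: [-0.594, 0.805, -0.002, 0.003]
wrist_force: [-0.6, 0.6, 0.2]
gripper_width: 84.9
t 7.32 pos [ 529.  -340.3   98.5] F [-0.6  0.6  0.2] w 84.9
rotvec deg [-0.4  0.1  0.3] dp now-axes mm [ 1.5  1.  25.5] dp target-axes [ 1.4  0.8 25.5] world [ -1.2  -1.1 -25.5]
```

```bash
python3 -m handwheel '{"dp":[[0.001,0.001,0.013],[0.001,0,0.013],[0,0,0.004],[0,0,0]],"twist":[[-0.3,0,0.2],[0,0,0],[0,0,0],[0,0,0]],"jaw":[0.085,0.085,0.085,0.085]}'
python3 - <<'E'
from to import *
R=Rdown(np.arctan2(-.954,-.3)); delta(R,np.array([527.8,-341.4,73]))
cv2.imwrite('pics/w6.png',r.camera('wrist'))
E
```

```text
t: 7.65
tool_pos: [528.8, -343.4, 69.9]
orientation: [-0.592, 0.806, -0.002, 0.002]
wrist_force: [0.0, 0.3, 0.4]
gripper_width: 84.9
t 7.65 pos [ 528.8 -343.4   69.9] F [0.  0.3 0.4] w 84.9
rotvec deg [-0.4  0.1  0.1] dp now-axes mm [-1.6  1.6 -3.1] dp target-axes [-1.6  1.6 -3.1] world [-1.   2.   3.1]
```

View pics/w6.png

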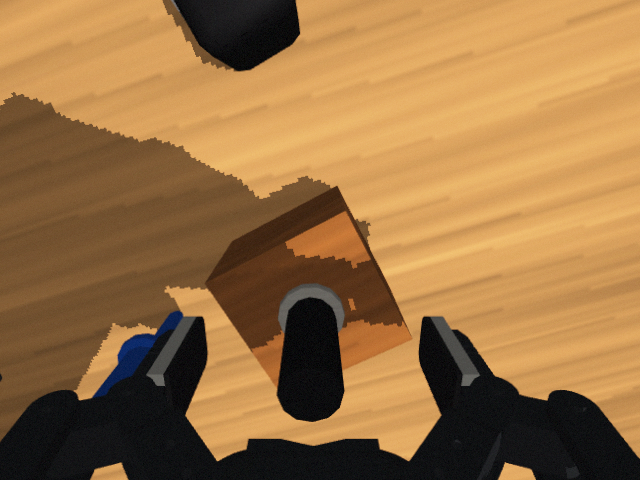

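The pin handle (x≈311) is centred between the fingers; the blue look‑alike stays outside the left finger. Close.

```bash
python3 -m handwheel '{"dp":[[-0.0015,0.0015,-0.005],[0,0,0],[0,0,0],[0,0,0],[0,0,0],[0,0,0],[0,0,0]],"twist":[[-0.4,0,0],[0,0,0],[0,0,0],[0,0,0],[0,0,0],[0,0,0],[0,0,0]],"jaw":[0.05,0.012,0.012,0.012,0.012,0.012,0.012]}' 70
python3 - <<'E'
from to import *
R=Rdown(np.arctan2(-.954,-.3)); delta(R,np.array([527.8,-341.4,73]))
E
```

```text
t: 8.28
tool_pos: [528.7, -341.8, 77.5]
orientation: [-0.592, 0.806, -0.0, 0.001]
wrist_force: [0.3, 0.3, -1.4]
gripper_width: 20.6
t 8.28 pos [ 528.7 -341.8   77.5] F [ 0.3  0.3 -1.4] w 20.6
rotvec deg [-0.1  0.   0.1] dp now-axes mm [-0.1  1.   4.5] dp target-axes [-0.1  1.   4.5] world [-0.9  0.4 -4.5]
```

```bash
python3 -m handwheel '{"dp":[[0,0,-0.008],[0,0,-0.015],[0,0,-0.02],[0,0,-0.03],[0,0,-0.03],[0,0,-0.03],[0,0,-0.02]],"twist":[[0,0,0],[0,0,0],[0,0,0],[0,0,0],[0,0,0],[0,0,0],[0,0,0]],"jaw":[0.012,0.012,0.012,0.012,0.012,0.012,0.012]}' 70
python3 - <<'E'
from to import *
s=r.state();print(s['gripper_width'],s['tool_pos'].round(1))
cv2.imwrite('pics/w7.png',r.camera('wrist'))
R=Rtool(0,np.radians(110)); delta(R,tow(Q,pol(80,.349,16+17.5+90)));plan(R,tow(Q,pol(80,.349,16+17.5+90)),16)
E
```

```text
t: 8.87
tool_pos: [525.7, -341.0, 232.9]
orientation: [-0.592, 0.806, 0.004, -0.002]
wrist_force: [0.7, -0.2, -0.4]
gripper_width: 20.6
20.550995528878442 [ 525.7 -341.   232.9]
t 8.92 pos [ 527.1 -342.   236.8] F [ 2.  -1.6  2.4] w 20.4
rotvec deg [28.5 -9.8  2. ] dp now-axes mm [-314.4   68.7  -19.4] dp target-axes [-313.7   74.5   -1.2] world [ 28.8 320.5  19.7]
rows 16 twist/row [ 1.78 -0.61  0.12] mm/row 20.1
[-0.0196, 0.0043, -0.0012]
[-0.0197, 0.0043, -0.0011]
[-0.0197, 0.0043, -0.0011]
[-0.0197, 0.0043, -0.001]
[-0.0197, 0.0043, -0.0009]
[-0.0197, 0.0043, -0.0008]
[-0.0197, 0.0044, -0.0008]
[-0.0197, 0.0044, -0.0007]
[-0.0197, 0.0044, -0.0006]
[-0.0196, 0.0044, -0.0006]
[-0.0196, 0.0045, -0.0005]
[-0.0196, 0.0045, -0.0004]
[-0.0196, 0.0045, -0.0003]
[-0.0196, 0.0045, -0.0003]
[-0.0196, 0.0046, -0.0002]
[-0.0196, 0.0046, -0.0001]
```

View pics/w7.png

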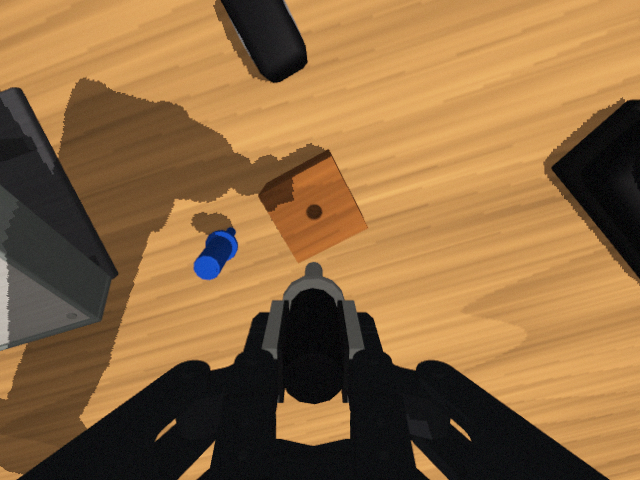

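```bash
python3 -m handwheel '{"dp":[[-0.028,0.006,-0.003],[-0.028,0.006,-0.003],[-0.028,0.006,-0.003],[-0.028,0.006,-0.001],[-0.028,0.006,-0.001],[-0.028,0.006,-0.001],[-0.028,0.006,-0.001],[-0.028,0.006,-0.001]],"twist":[[2.5,-0.9,0.2],[2.5,-0.9,0.2],[2.5,-0.9,0.2],[2.5,-0.9,0.2],[2.5,-0.9,0.2],[2.5,-0.9,0.2],[2.5,-0.9,0.2],[2.5,-0.9,0.2]],"jaw":[0.012,0.012,0.012,0.012,0.012,0.012,0.012,0.012]}' 70
python3 - <<'E'
from to import *
R=Rtool(0,np.radians(110)); delta(R,tow(Q,pol(80,.349,16+17.5+80)));plan(R,tow(Q,pol(80,.349,16+17.5+80)),5)
E
```

```text
t: 9.58
tool_pos: [550.0, -114.0, 261.8]
orientation: [-0.565, 0.802, -0.11, 0.159]
wrist_force: [0.3, -0.2, -1.1]
gripper_width: 20.2
t 9.58 pos [ 550.  -114.   261.8] F [ 0.3 -0.2 -1.1] w 20.2
rotvec deg [ 7.2 -2.7 -0.2] dp now-axes mm [-88.7  26.8  17.3] dp target-axes [-88.   28.6  18. ] world [ 10.9  92.5 -14. ]
rows 5 twist/row [ 1.44 -0.54 -0.04] mm/row 18.8
[-0.0177, 0.0054, 0.0035]
[-0.0177, 0.0054, 0.0035]
[-0.0177, 0.0055, 0.0035]
[-0.0177, 0.0056, 0.0035]
[-0.0176, 0.0057, 0.0036]
```

```bash
python3 -m handwheel '{"dp":[[-0.022,0.007,0.004],[-0.02,0.006,0.004],[-0.018,0.006,0.004],[-0.015,0.005,0.003],[-0.007,0.002,0],[0,0,0]],"twist":[[1.7,-0.6,0],[1.7,-0.6,0],[1.5,-0.5,0],[1.3,-0.5,0],[0.6,-0.3,0],[0,0,0]],"jaw":[0.012,0.012,0.012,0.012,0.012,0.012]}' 70
python3 - <<'E'
from to import *
R=Rtool(0,np.radians(110)); delta(R,tow(Q,pol(80,.349,16+17.5+60)))
cv2.imwrite('pics/s1.png',r.camera('side'))
E
```

```text
t: 10.08
tool_pos: [555.7, -16.4, 252.2]
orientation: [-0.559, 0.787, -0.146, 0.216]
wrist_force: [0.3, 0.1, -0.3]
gripper_width: 20.6
t 10.08 pos [555.7 -16.4 252.2] F [ 0.3  0.1 -0.3] w 20.6
rotvec deg [-0.1  0.4  0.2] dp now-axes mm [ 4.3 -3.9 26.3] dp target-axes [ 4.1 -3.9 26.3] world [ 15.2  -5.1 -21.6]
```

View pics/s1.png

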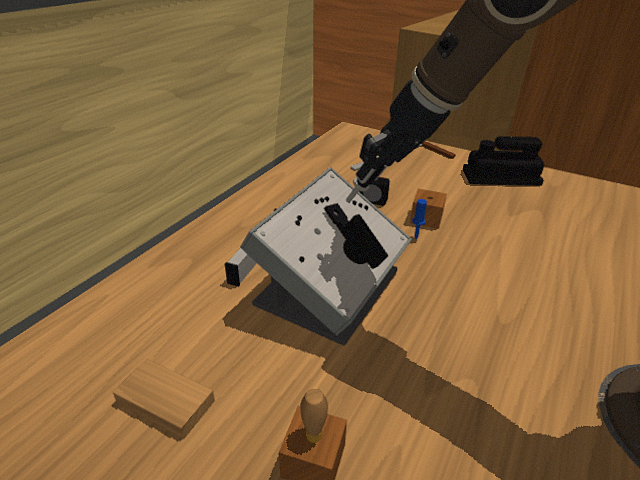

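```bash
python3 -m handwheel '{"dp":[[0.004,-0.004,0.006],[0,0,0.012],[0,0,0.005],[0,0,0]],"twist":[[0,0.4,0.2],[0,0,0],[0,0,0],[0,0,0]],"jaw":[0.012,0.012,0.012,0.012]}' 70
python3 - <<'E'
from to import *
import pickle
R=Rtool(0,np.radians(110)); delta(R,tow(Q,pol(80,.349,16+17.5+60)))
W=r.camera_params('wrist');a=r.camera('wrist');cv2.imwrite('pics/w8.png',a);pickle.dump((W,r.state()),open('w8.pkl','wb'))
cv2.imwrite('pics/c8.png',cv2.convertScaleAbs(cv2.resize(a[180:420,200:440],None,fx=2.5,fy=2.5,interpolation=cv2.INTER_CUBIC),alpha=1.6,beta=15))
print(proj(W,tow(Q,pol(80,.349,16))))
E
```

```text
t: 10.47
tool_pos: [571.4, -26.7, 234.1]
orientation: [-0.555, 0.79, -0.149, 0.212]
wrist_force: [-0.1, 0.5, -2.0]
gripper_width: 20.7
t 10.47 pos [571.4 -26.7 234.1] F [-0.1  0.5 -2. ] w 20.7
rotvec deg [-0.2 -0.2 -0.3] dp now-axes mm [-4.2  3.8  2.8] dp target-axes [-4.2  3.8  2.8] world [-0.5  5.2 -3.5]
[[307.29184237 258.75526593]]
```

View pics/w8.png

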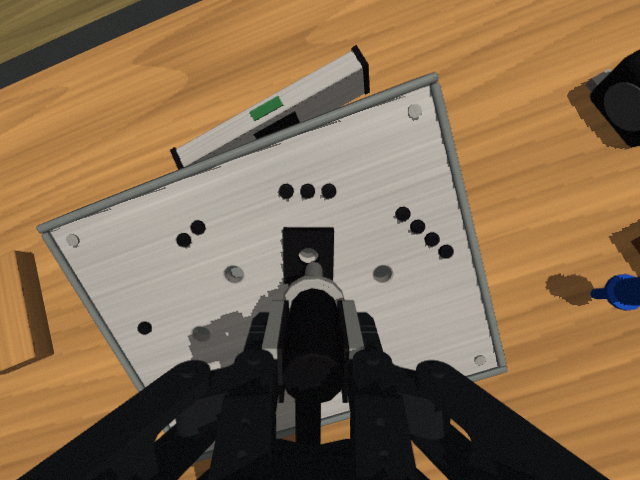

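View pics/c8.png

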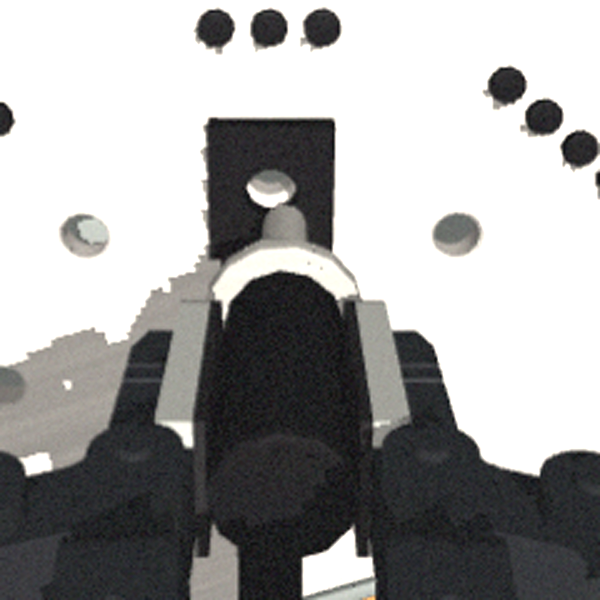

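```bash
python3 - <<'E'
from to import *
import pickle
W,s=pickle.load(open('w8.pkl','rb'))
T=Rn.from_quat(s['orientation']).as_matrix();p=s['tool_pos']
Rc=W['R']@T; tc=W['R']@p+W['t']   # tool->cam
print(Rc.round(4),tc.round(2)); np.savez('t2c.npz',Rc=Rc,tc=tc)
P2=dict(W,R=Rc,t=tc)
f=lambda X:proj(P2,X).round(1)
for y in (0,1,2): print(y,'tip end',f([(0,y,62.5)]),'collar top ctr',f([(0,y,12.5)]),'handle top',f([(0,y,-37.5)]))
# collar far edge, sides
print('collar edges top face', f([(0,-15,12.5),(-15,0,12.5),(15,0,12.5)]),'handle top edges',f([(0,11,-37.5),(-11,0,-37.5),(11,0,-37.5)]))
R=Rtool(0,np.radians(110))
print('hole in tool frame', T.T@(tow(Q,pol(80,.349,16))-p))
E
```

```text
[[ 1.000e+00 -4.000e-04 -1.100e-03]
 [ 0.000e+00  9.460e-01 -3.242e-01]
 [ 1.200e-03  3.242e-01  9.460e-01]] [  1.34  32.8  161.74]
0 tip end [[314.8 263.7]] collar top ctr [[315.6 304.8]] handle top [[316.8 376.5]]
1 tip end [[314.8 265.3]] collar top ctr [[315.6 306.8]] handle top [[316.8 379. ]]
2 tip end [[314.8 266.9]] collar top ctr [[315.6 308.7]] handle top [[316.8 381.4]]
collar edges top face [[315.7 274.9]
 [282.9 304.8]
 [348.2 304.8]] handle top edges [[316.7 402.9]
 [284.  376.5]
 [349.7 376.5]]
hole in tool frame [-4.65435271  3.99071292 80.56660745]
```

```bash
python3 -m handwheel '{"dp":[[-0.004,0.003,0],[0,0,0],[0,0,0]],"twist":[[-0.2,-0.2,-0.2],[0,0,0],[0,0,0]],"jaw":[0.012,0.012,0.012]}' 70
cat > look.py <<'E'
from to import *
import sys,pickle
n=sys.argv[1]
R=Rtool(0,np.radians(110))
s=r.state();a=r.camera('wrist');cv2.imwrite(f'pics/{n}.png',a)
z=np.load('t2c.npz');T=Rn.from_quat(s['orientation']).as_matrix()
hole=T.T@(tow(Q,pol(80,.349,16))-s['tool_pos']);P2=dict(r.camera_params('wrist'),R=z['Rc'],t=z['tc'])
print('hole in tool',hole.round(2),'pix',proj(P2,hole).round(1),'pin z in hole',(hole[2]-17.5).round(1))
delta(R,tow(Q,pol(80,.349,33.5)))
b=a[200:350,250:400]; cv2.imwrite(f'pics/{n}c.png',cv2.convertScaleAbs(cv2.resize(b,None,fx=4,fy=4,interpolation=cv2.INTER_CUBIC),alpha=1.6,beta=15))
E
python3 look.py w9
```

```text
t: 10.77
tool_pos: [569.9, -23.2, 233.7]
orientation: [-0.556, 0.79, -0.147, 0.212]
wrist_force: [-0.0, -0.1, -1.4]
gripper_width: 20.1
hole in tool [-1.56  1.18 80.72] pix [[312.2 254.5]] pin z in hole 63.2
t 10.82 pos [569.9 -23.  233.7] F [0.  0.2 0. ] w 20.5
rotvec deg [ 0.1 -0.1 -0.2] dp now-axes mm [-1.4  1.2 63.3] dp target-axes [-1.3  1.2 63.3] world [ 31.    1.9 -55.1]
```

View pics/w9c.png

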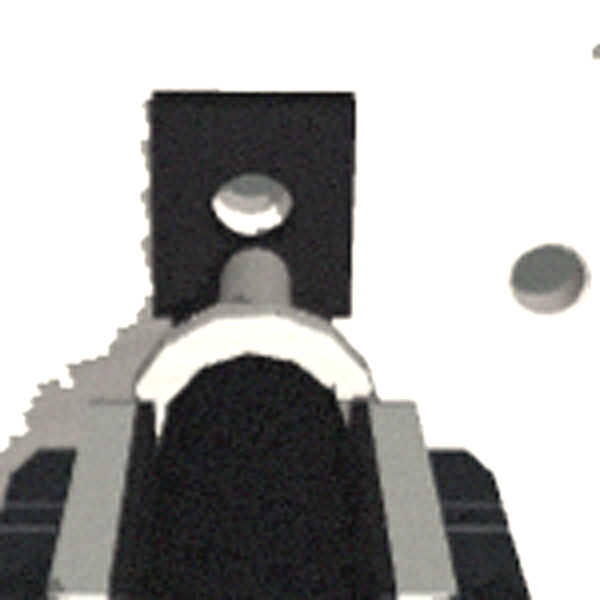

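```bash
python3 - <<'E'
import cv2
a=cv2.imread('pics/w9.png')
cv2.imwrite('pics/c9.png',cv2.convertScaleAbs(cv2.resize(a[165:345,125:475],None,fx=2.28,fy=2.28,interpolation=cv2.INTER_CUBIC),alpha=1.2,beta=0))
from to import *
z=np.load('t2c.npz');P2=dict(r.camera_params('wrist'),R=z['Rc'],t=z['tc'])
R=Rtool(0,np.radians(110)); s=r.state();T=Rn.from_quat(s['orientation']).as_matrix()
pp=lambda X:proj(P2,(tow(Q,np.array(X))-s['tool_pos'])@T).round(1)
a=.349
print('nose end',pp([pol(98,a,16)]),'rim -y',pp([pol(86.5,a,16),pol(73.5,a,16)]))
print('holes 2 4',pp([pol(80,-.349),pol(80,1.047)]));print('studs3',pp([pol(120,a,4)]),'studs2,4',pp([pol(120,-a,4),pol(120,1.047,4)]))
E
```

```text
nose end [[312.3 227.1]] rim -y [[312.4 244.7]
 [312.4 264. ]]
holes 2 4 [[237.6 271.9]
 [387.2 271.3]]
studs3 [[312.2 187.9]] studs2,4 [[193.9 231.2]
 [430.5 230.3]]
```

View pics/c9.png

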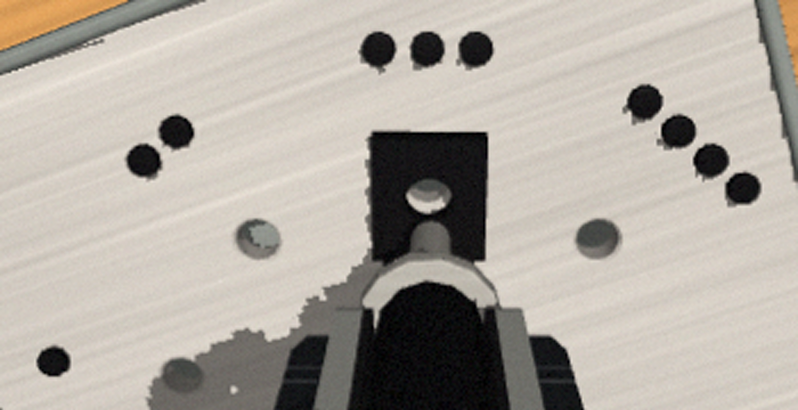

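```bash
python3 -m handwheel '{"dp":[[-0.0007,-0.0003,0.004],[0,0,0.006],[0,0,0.004],[0,0,0]],"twist":[[0,0,0],[0,0,0],[0,0,0],[0,0,0]],"jaw":[0.012,0.012,0.012,0.012]}' 70
python3 look.py w10
```

```text
t: 11.15
tool_pos: [578.3, -22.2, 221.8]
orientation: [-0.556, 0.79, -0.148, 0.213]
wrist_force: [0.2, 0.4, -0.3]
gripper_width: 20.6
hole in tool [-0.22  2.24 66.24] pix [[314.4 264.8]] pin z in hole 48.7
t 11.2 pos [578.2 -22.3 222. ] F [-0.6  0.2 -1.3] w 20.5
rotvec deg [-0.  -0.1 -0.2] dp now-axes mm [-0.3  2.2 48.9] dp target-axes [-0.2  2.2 48.9] world [ 22.7   1.1 -43.4]
```

View pics/w10c.png

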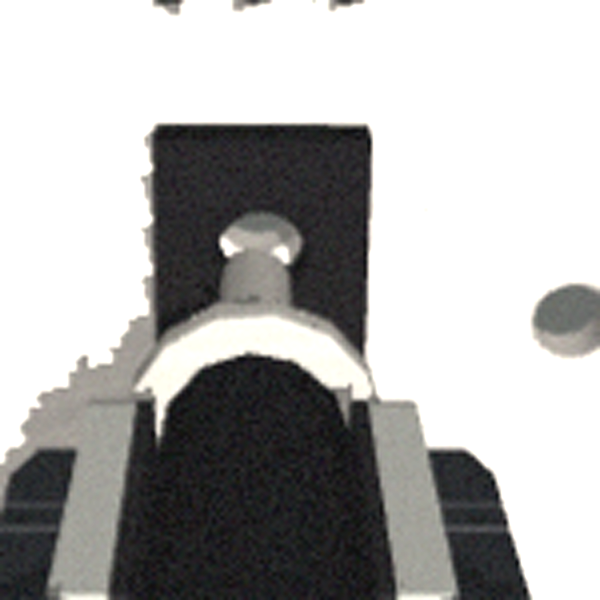

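```bash
python3 -m handwheel '{"dp":[[0.0007,0.0007,0],[0,0,0.004],[0,0,0.004],[0,0,0]],"twist":[[0,0,0],[0,0,0],[0,0,0],[0,0,0]],"jaw":[0.012,0.012,0.012,0.012]}' 70
python3 look.py w11
```

```text
t: 11.53
tool_pos: [581.7, -22.7, 213.8]
orientation: [-0.556, 0.79, -0.148, 0.213]
wrist_force: [-0.1, -0.7, -1.0]
gripper_width: 20.7
hole in tool [-1.04  1.36 57.61] pix [[313.1 269.1]] pin z in hole 40.1
t 11.58 pos [581.6 -22.7 214. ] F [-0.3  0.1 -0.8] w 20.5
rotvec deg [-0.  -0.1 -0.2] dp now-axes mm [-1.   1.4 40.3] dp target-axes [-1.   1.4 40.3] world [ 19.3   1.5 -35.4]
```

View pics/w11c.png

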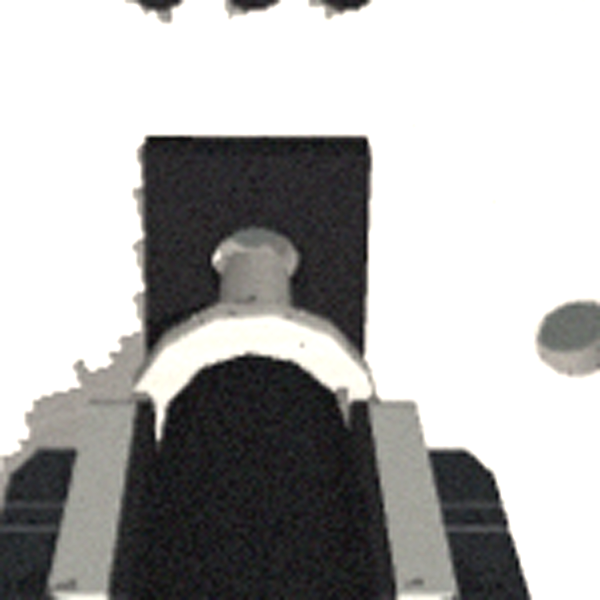

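The tip is in the nose hole and well centred (hole x≈255, tip x≈256 in the crop). Go on in short steps, watching the force.

```bash
python3 -m handwheel '{"dp":[[0,0,0.004],[0,0,0.004],[0,0,0.004],[0,0,0]],"twist":[[0,0,0],[0,0,0],[0,0,0],[0,0,0]],"jaw":[0.012,0.012,0.012,0.012]}' 70
python3 look.py w12
```

```text
t: 11.92
tool_pos: [588.4, -22.7, 202.8]
orientation: [-0.556, 0.79, -0.148, 0.213]
wrist_force: [-0.1, -0.4, -0.6]
gripper_width: 20.4
hole in tool [-0.98  1.73 44.75] pix [[313.3 279. ]] pin z in hole 27.3
t 11.97 pos [588.3 -22.7 203. ] F [ 0.1  1.1 -1. ] w 20.3
rotvec deg [-0.1 -0.1 -0.2] dp now-axes mm [-0.9  1.7 27.5] dp target-axes [-0.9  1.7 27.5] world [ 12.6   1.5 -24.4]
```

View pics/w12c.png

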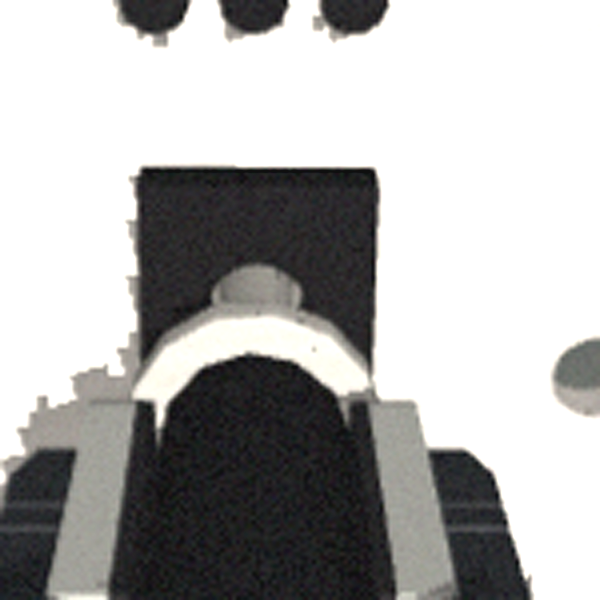

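```bash
python3 -m handwheel '{"dp":[[0,0.0003,0.004],[0,0,0.004],[0,0,0.004],[0,0,0]],"twist":[[0,0,0],[0,0,0],[0,0,0],[0,0,0]],"jaw":[0.012,0.012,0.012,0.012]}' 70
python3 look.py w13
```

```text
t: 12.3
tool_pos: [594.7, -22.5, 191.6]
orientation: [-0.556, 0.79, -0.148, 0.213]
wrist_force: [0.3, 1.1, -0.9]
gripper_width: 20.3
hole in tool [-0.83  1.59 31.86] pix [[313.6 289.3]] pin z in hole 14.4
t 12.35 pos [594.7 -22.5 191.8] F [ 0.  -0.1  0.2] w 20.2
rotvec deg [-0.1 -0.1 -0.2] dp now-axes mm [-0.9  1.6 14.6] dp target-axes [-0.8  1.6 14.6] world [  6.2   1.4 -13.2]
```

Free of force, 14 mm to go.

```bash
python3 -m handwheel '{"dp":[[0,0,0.004],[0,0,0.003],[0,0,0.002],[0,0,0]],"twist":[[0,0,0],[0,0,0],[0,0,0],[0,0,0]],"jaw":[0.012,0.012,0.012,0.012]}' 70
python3 look.py w14
```

```text
t: 12.68
tool_pos: [599.8, -22.5, 183.4]
orientation: [-0.556, 0.79, -0.148, 0.213]
wrist_force: [-0.1, 0.5, 0.0]
gripper_width: 20.7
hole in tool [-0.79  1.82 22.24] pix [[313.8 298.5]] pin z in hole 4.7
t 12.73 pos [599.7 -22.5 183.5] F [-0.8 -0.2 -1.5] w 20.3
rotvec deg [-0.1 -0.  -0.2] dp now-axes mm [-0.8  1.8  4.8] dp target-axes [-0.8  1.8  4.9] world [ 1.2  1.3 -4.9]
```

View pics/w14c.png

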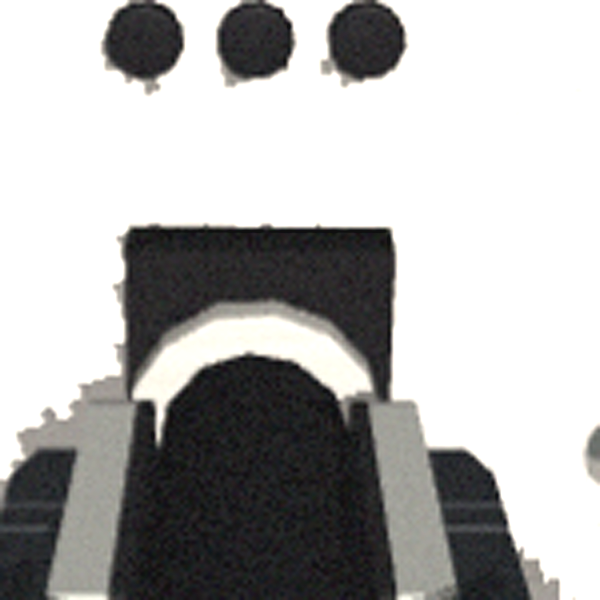

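```bash
python3 -m handwheel '{"dp":[[0,0,0.002],[0,0,0.002],[0,0,0.001],[0,0,0.001],[0,0,0]],"twist":[[0,0,0],[0,0,0],[0,0,0],[0,0,0],[0,0,0]],"jaw":[0.012,0.012,0.012,0.012,0.012]}' 70
python3 look.py w15
```

```text
t: 13.15
tool_pos: [603.0, -22.4, 178.8]
orientation: [-0.556, 0.789, -0.148, 0.213]
wrist_force: [-5.6, -0.4, 3.4]
gripper_width: 20.9
hole in tool [-0.58  2.33 16.63] pix [[314.2 305. ]] pin z in hole -0.9
t 13.2 pos [603.  -22.4 178.8] F [-4.5 -0.9  4.3] w 20.7
rotvec deg [-0.2 -0.  -0.2] dp now-axes mm [-0.6  2.2 -0.8] dp target-axes [-0.6  2.2 -0.8] world [-2.1  1.3 -0.2]
```

Collar contact (about 6 N along the panel normal, depth 0 within calibration). Release and back off along the axis.

```bash
python3 -m handwheel '{"dp":[[0,0,0],[0,0,0],[0,0,0],[0,0,0],[0,0,-0.01],[0,0,-0.02],[0,0,-0.03],[0,0,-0.03]],"twist":[[0,0,0],[0,0,0],[0,0,0],[0,0,0],[0,0,0],[0,0,0],[0,0,0],[0,0,0]],"jaw":[0.035,0.06,0.085,0.085,0.085,0.085,0.085,0.085]}' 70
python3 -m handwheel '{"dp":[[0,0,-0.03],[0,0,-0.03],[0,0,-0.02],[0,0,0]],"twist":[[0,0,0],[0,0,0],[0,0,0],[0,0,0]],"jaw":[0.085,0.085,0.085,0.085]}'
python3 look.py w16; python3 - <<'E'
from h import *
a=r.camera('side');cv2.imwrite('pics/s2.png',cv2.resize(a[150:350,220:440],None,fx=3,fy=3,interpolation=cv2.INTER_CUBIC))
E
```

```text
t: 13.87
tool_pos: [555.4, -22.4, 254.5]
orientation: [-0.557, 0.79, -0.146, 0.21]
wrist_force: [1.0, -0.1, 0.4]
gripper_width: 84.9
t: 14.2
tool_pos: [511.7, -22.9, 334.9]
orientation: [-0.556, 0.789, -0.148, 0.214]
wrist_force: [1.0, 0.1, 0.3]
gripper_width: 85.0
hole in tool [ -0.63   1.67 197.41] pix [[313.2 210.2]] pin z in hole 179.9
t 14.25 pos [512.1 -22.9 333.5] F [ 0.5 -0.4 -0.9] w 85.5
rotvec deg [-0.1 -0.  -0.1] dp now-axes mm [ -0.8   1.1 178.5] dp target-axes [ -0.7   0.8 178.5] world [  88.8    1.7 -154.9]
```

View pics/w16.png

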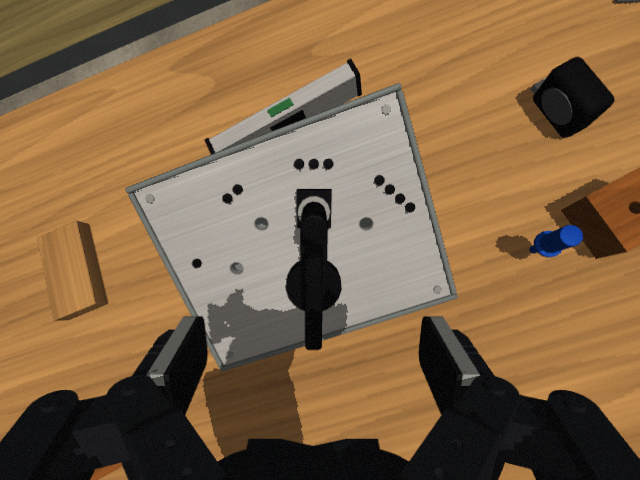

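View pics/s2.png

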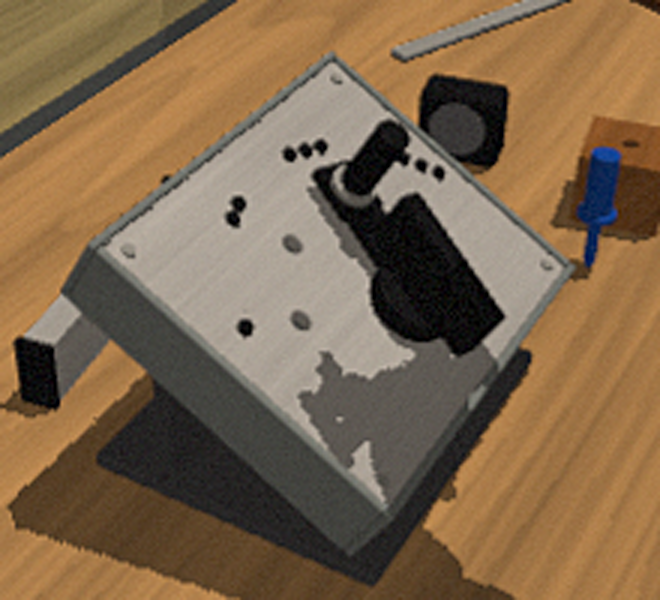

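The pin stands in the nose with its collar on the lever (side crop: collar (350,188), handle top (390,135)); the bystanders are unmoved. I'll compare with the seated model.

```bash
python3 - <<'E'
from to import *
S=r.camera_params('side');a=r.camera('side')
cv2.imwrite('pics/c10.png',cv2.resize(a[180:235,310:370],None,fx=10,fy=10,interpolation=cv2.INTER_CUBIC))
for d in(0,5,10): print(d,((proj(S,tow([585.9,6.57,.009],np.array([pol(80,.349,16+d+2.5),pol(80,.349,16+d+55)])))-[310,180])*10).round())
w=cv2.imread('pics/w16.png');cv2.imwrite('pics/c11.png',cv2.convertScaleAbs(cv2.resize(w[170:260,270:360],None,fx=6,fy=6,interpolation=cv2.INTER_CUBIC),alpha=1.6,beta=15))
E
```

```text
0 [[272. 313.]
 [412. 134.]]
5 [[284. 296.]
 [426. 117.]]
10 [[297. 280.]
 [440.  99.]]
```

View pics/c10.png

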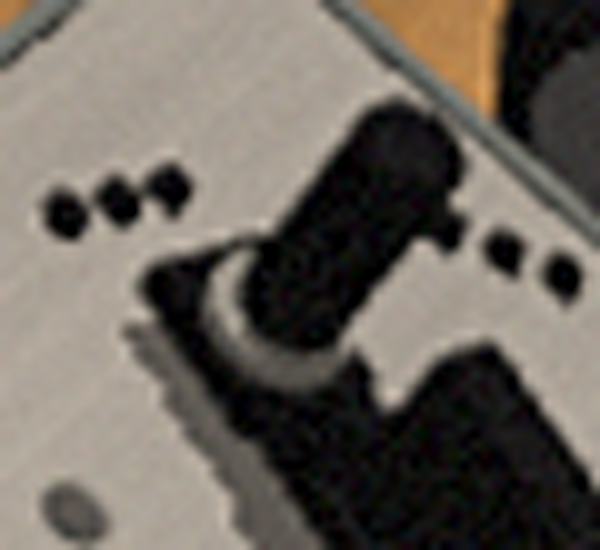

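View pics/c11.png

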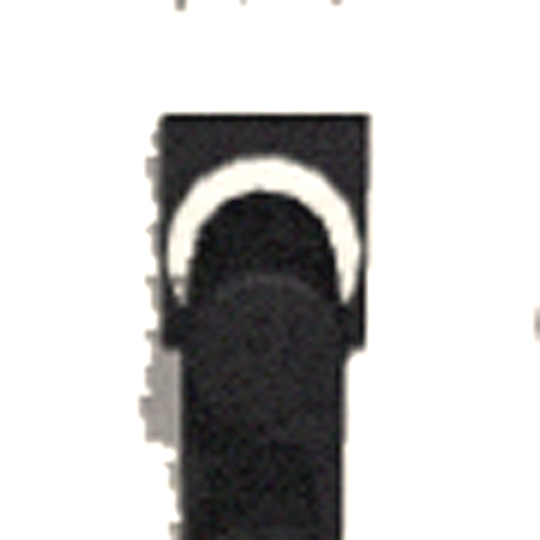

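```bash
python3 - <<'E'
from cell import r
print(r.finish_job())
E
```

```text
the job is handed in; nothing more can be done
None
```

I turned the lever from position 1 to position 3, then took the black-handled lock pin out of its block and seated it through the lever's nose. I let go and handed the job in after about 14 s of robot time; the hand-in reports no verdict.

**Last checks that agreed:**
- The nose points at the three studs, and the nose hole was within about 1 px of the model for position 3 before I fetched the pin.
- The pin went in without measurable force. The collar met the nose at about 6 N along the panel normal, with a measured depth of -0.9 mm.
- After release, the collar in the side camera matched the model of a seated, square pin to about 1 px. The handle's top read about 2 px (roughly 5 mm) lower than modelled, so the pin is not standing proud.
- The gripper was about 180 mm clear of the pin, with no contact force.
- I did not measure the bystanders again. The level, tape measure and offcut look unmoved in the last pictures. I never went near the bradawl after the first approach, and it was last seen standing before the insertion.

**Where measurements disagreed:** the wrist and side cameras put the console up to about 2 mm apart. Close up, the wrist view of the nose hole was also off by about 1.3 mm, so I aligned the pin by comparing tip and hole within the same picture.

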